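Pop and open the dust cover of the herb scale

TASK

The herb scale on the counter is needed for the next customer: press down its orange release tab with a fingertip so that the blue dust cover springs up part-way, then push the cover back until it is fully open against its stop and let go. Only press and push: do not pick up, shove or tip the scale, and leave the other things on the counter where they are.

Things in the scene. Friction and masses are not known exactly. Their poses are not given: they have to be found in the camera images.
- scale: white counter scale, 210 (x) x 190 (y) mm, 2.6 kg, loose on rubber feet (slides if shoved). Origin: centre of underside; x points from its front (tab) to its back (hinge), z up. Rear part, x = -50 to +82 mm: grey frame 160 mm wide, 66 mm high, steel pan inside, blue cover on top. Front deck 40 mm high: orange tab in the middle, display (y = +60 mm) and keys (y = -63 mm) beside it, under 46 mm high
- release_tab (a joint): orange tab rocking on a pivot along the scale's y at x = -59, z = 48 mm of the scale. Rad: 0 at rest, 0.30 with the pad fully down (its middle sinks 9 mm); it frees the cover at about 0.2. Takes about 2 N to start, 5 N fully down; springs back when let go
- tab_pad (a point): middle of the top of the tab's pad, the place to press straight down; pad 36 (x) x 40 (y) mm; at rest at x = -90, y = 0, z = 62 mm of the scale. 18 to 34 mm behind this point (+x of the scale) the tab rises to a hook 78 mm high that holds the cover: do not press there
- cover (a joint): blue panel, 125 mm from hinge to front edge, 150 wide, 6 thick, 0.15 kg, hinged along the scale's y. Rad: 0 shut and latched; released, its spring lifts it to about 1.0; above that it stays where it is left (light friction; under 2 N square to the panel near its edge moves it). It opens up and back, towards +x of the scale, to a stop at 1.85 (a little past upright)
- hinge_line (a point): middle of the cover's hinge axis, fixed on the scale at x = +75, y = 0, z = 70 mm of the scale
- cover_edge (a point): middle of the lower rim of the cover's free front edge, 125 mm from the hinge axis, moving with it (shut: x = -50, z = 67.5 mm of the scale; fully open: about 190 mm above the counter). A steel tongue 16 mm wide stands out 10 mm beyond it
- brass_weight: loose brass weight with a knob, 38 mm across, 55 mm high, beside the scale; leave alone. Origin: centre of its underside
- seal: loose green stone seal, 30 x 30 x 67 mm high, beside the scale; leave alone. Origin: centre of its underside
- pill_bottle: loose small amber jar with white cap, 42 mm across, 75 mm high, beside the scale; leave alone. Origin: centre of its underside
- paper_bar: loose dark wooden paperweight bar, 34 (x) x 200 (y) x 22 mm high, lying in front of the scale, on the robot's side; leave alone. Origin: centre of its underside
- bowl: loose blue bowl, 110 mm across, 50 mm high, to the left; leave alone. Origin: centre of its underside
- abacus: loose abacus, 300 (x) x 170 (y) x 30 mm, to the right; leave alone. Origin: centre of its underside
- herb_jar: loose clear jar of herbs with a steel cap, 100 mm across, 168 mm high, at the far left; leave alone. Origin: centre of its underside

How it is judged:
On the way, in this order (a step that is already met when the one before it is completed fails the run):
1. the orange release tab is pressed down (value of joint release_tab above 0.12 rad).
2. the cover has sprung up part-way (value of joint cover between 0.3 and 1.3 rad), for 0.1 s.
3. the cover is pushed fully open (value of joint cover above 1.7 rad), for 0.2 s.
At the end, for the whole second after the job is handed in: The cover rests open at 1.70 rad or more (its stop is at 1.85), the tab has sprung back (under 0.06 rad), the scale stands flat within 30 mm of where it was and every other thing within 25 mm (value of joint cover above 1.7 rad and velocity of joint cover between -0.1 and 0.1 rad/s and value of joint release_tab below 0.06 rad and distance of scale from where it was at the start of the episode below 0.03 m and angle between scale's own z axis and vertical below 0.05 rad and linear speed of scale below 0.02 m/s and distance of each of brass_weight, seal, pill_bottle, paper_bar, bowl, abacus, herb_jar from where it was at the start of the episode below 0.025 m); the robot touches nothing.
It fails at once if the scale is shoved more than 30 mm, lifted or tipped (distance of scale from where it was at the start of the episode above 0.03 m or height (world z) of scale above 0.012 m or angle between scale's own z axis and vertical above 0.12 rad).
It fails at once if another thing on the counter is moved more than 25 mm or picked up (distance of any of brass_weight, seal, pill_bottle, paper_bar, bowl, abacus, herb_jar from where it was at the start of the episode above 0.025 m).
It also fails if it takes over 37 s, if anything falls off the work surface, if the arm or the gripper's body presses on something with over 40 N, if the wrist force passes 120 N, or if a joint passes its speed limit or range.

ROBOT

A 6-joint arm with a two-finger parallel gripper is mounted at the origin on the work surface. World frame = base frame: x ahead of the robot, y to its left, z up, the work surface at z = 0. Lengths are in m, angles in rad, forces in N, time in s.
With the tool pointing down it reaches from about 0.15 to 0.775 m from the base axis. Payload 6.1 kg.
Tool frame: the origin (TCP) lies at the centre of the arm's flange, where the gripper is bolted on; the fingertips stand 173 mm ahead of it and the grasp point (between the pads) lies 155 mm ahead of it (r.pinch_z is the z of the grasp point in the tool frame, in m); z points along the fingers, y is the line along which they close (so a half turn about z gives the same grasp; the last joint's range is limited). The gripper opens to 85 mm and grips with 20 to 120 N. Pads are 22 mm wide; open, the fingers measure 114 mm over their backs; the gripper's body (76 mm by 85 mm) begins 54 mm behind the grasp point. The pads swing forward as they close: fully open they stand 13 mm farther back than shut.
Start: joints at [-1.258, 0.126, -0.04, 1.405, 0, 1.571], TCP at [0.162, -0.5, 0.405] pointing down, gripper open.
Joint ranges: [-2.72, 2.72], [-0.95, 1.95], [-1.27, 1.35], [-1.78, 2.02], [-1.46, 1.47], [-3.14, 3.14]. Speed limits (rad/s): [2.39, 2.39, 3.01, 3.14, 3.14, 3.14].

INTERFACE

Orientations are given as [roll, pitch, yaw] about the fixed x, y, z axes, in that order (R = Rz(yaw) Ry(pitch) Rx(roll)).
In Python, from rig import r gives the robot as it stands.
- The arm moves only by the tool move_arm, never from a script. Its argument "motion" is a list of rows, each a list of 2 entries, a list of its own where there are three numbers: the shift along the world's x, y, z as a fraction of full scale, then the turn about the world's z as a fraction of full scale. In form: [[[x, y, z], spin], ...]. A call has 1 to 5 rows; each row is the pose to reach, as a shift and turn from the pose commanded when the call began; what a row does not reach only later rows make up. Full scale, the value 1, is 150 mm for a shift and 90 degrees for a turn. A row lasts 1/10 s, in which the tool goes at most 50 mm and 8.59 degrees, less where a joint would pass 70% of its speed; a pose out of reach is approached as far as the arm can. A call with a number of a shift or a turn outside -1 to 1 is refused whole. A call with a gripper value outside its range is refused whole. "grip" is the opening, from 0 (shut) to 1 (fully open), set as the call begins (left out, the last holds). The fingers move at their own pace and stop on an object; "squeeze" is the grip in N (left out, the last holds). Time passes only in rows, so rows that repeat a pose let the fingers close. It gives the time, the measured TCP pose, the force, the opening and the grip force at its end, in the units of the state.
- r.read_state(): the state, without advancing time (a new reading comes with each control period).
- r.read_camera(name): name is "side" or "top" or "wrist"; returns the picture (420x560x3 uint8, red, green, blue); there is no depth.
- r.camera_info(name): a dict with "fx", "fy", "cx", "cy" (pixels), "world_to_cam" (4x4, takes a point from world to camera coordinates). Camera axes: x right, y down, z forward; pixel columns grow to the right and rows downward; lengths in m; the calibration is good to about 2 mm. The wrist camera is an equidistant fisheye: a pixel r from the principal point sees the ray r / f radians off the axis. A picture is of the moment at which its call begins: read the wrist's pose just before it. camera_info takes no time and is no camera call; for the wrist camera it gives the pose at the moment of the call.
- r.hand_in(): hands the job in; it is judged then, once.
The state is a dict: "time_s": time; "joint_pos": joint angles; "qvel": joint speeds; "tau": joint torques, N m; "tcp_pos": TCP position; "ee_rot": TCP orientation; "wrist_force": force on the tool from outside, world axes, zero at the start; "torque": the same for the moment, N m; "grip_width": finger opening in m; "grasp_force": force on a finger pad.
Only numpy, scipy, OpenCV 4.12 (cv2) and the standard library are available. Lean on these libraries where they do the work, as an engineer would, in place of code of your own. Each camera call takes 0.05 s, during which the arm holds its last target. There are 200 camera calls.

## Working session

There is one attempt and no reset: what is moved stays moved. The work goes in short steps, Python scripts to look and compute and a tool call to move; the robot and the scene stay as the last step left them, time stands still between calls to the robot, and variables do not carry over. Pictures are saved under pics/ and viewed, at most 10 in all, crops included, and the job is handed in when it is done.

Besides the shell and the picture viewer there is one more tool, called after "Emit:" as name([rows], argument=value, ...), one row to a line, values as JSON. move_arm: Moves the arm, as the interface text tells. Shift numbers are shares of 150 mm and turn numbers shares of 90 degrees, none past 1 either way. Its arguments: {"type":"object","properties":{"motion":{"type":"array","items":{"type":"array"}},"grip":{"type":"number"},"squeeze":{"type":"number"}},"required":["motion"]}

```bash
mkdir -p pics && python3 - <<'E'
from rig import r
import cv2, numpy as np
s=r.read_state(); print(s['time_s'],s['tcp_pos'],s['ee_rot'],s['grip_width'],s['wrist_force'])
for n in ('top','side'):
    im=r.read_camera(n); cv2.imwrite(f'pics/{n}0.png',im[:,:,::-1])
    c=r.camera_info(n); print(n,c['fx'],c['cx'],c['cy'],np.round(c['world_to_cam'],3).tolist())
E
```

```text
0.0 [ 0.16151447 -0.49940026  0.40392526] [-3.14000844e+00  2.05125673e-05  3.12824525e-01] 0.08551358707648823 [-0.29686186 -0.09909814  0.24341121]
top 541.7130861580955 277.8565556230982 211.329433991126 [[0.029, -1.0, 0.004, -0.027], [-0.978, -0.03, -0.205, 0.507], [0.205, 0.002, -0.979, 1.765], [0.0, 0.0, 0.0, 1.0]]
side 468.9508209210445 278.05407696877376 208.83809685830846 [[-0.701, -0.713, 0.012, 0.346], [-0.466, 0.446, -0.764, 0.309], [0.54, -0.541, -0.645, 1.09], [0.0, 0.0, 0.0, 1.0]]
```

View pics/top0.png

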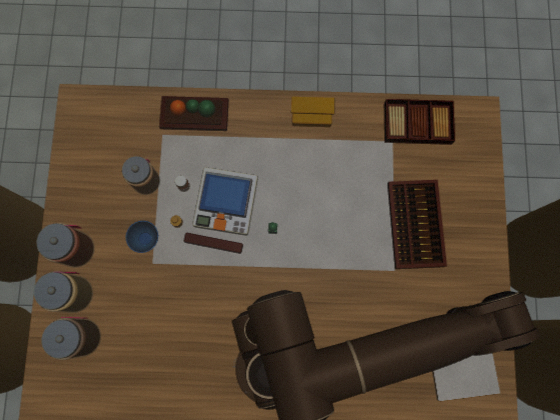

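View pics/side0.png

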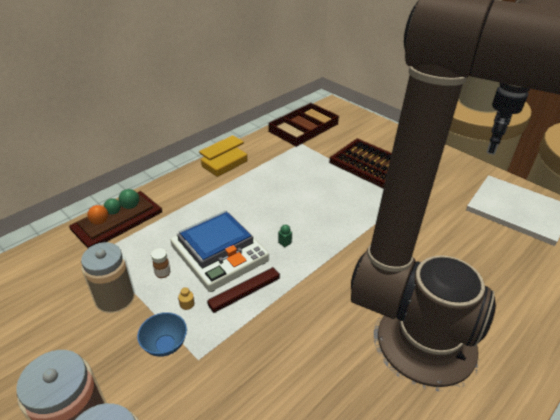

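The top view shows the scale at about (225,202): blue cover around (227,195), orange tab at (221,221). The paper bar is at (213,243), the brass weight at (176,221), the bottle at (181,183) and the seal at (272,228). The side view shows the same layout with the cover shut. Next I'll measure.

```bash
cat > h.py <<'E'
import cv2, numpy as np
from rig import r
def ray(n,uv):
    c=r.camera_info(n); T=np.array(c['world_to_cam']); R=T[:3,:3]
    d=R.T@np.array([(uv[0]-c['cx'])/c['fx'],(uv[1]-c['cy'])/c['fy'],1]); return -R.T@T[:3,3], d
def onz(n,uv,z):
    o,d=ray(n,uv); return o+d*(z-o[2])/d[2]
def proj(n,p):
    c=r.camera_info(n); q=np.array(c['world_to_cam'])@np.r_[p,1]
    return np.array([c['cx']+c['fx']*q[0]/q[2],c['cy']+c['fy']*q[1]/q[2]])
def mask(im,lo,hi,box):
    h=cv2.cvtColor(im,cv2.COLOR_RGB2HSV); m=cv2.inRange(h,lo,hi); k=np.zeros_like(m)
    x0,y0,x1,y1=box; k[y0:y1,x0:x1]=m[y0:y1,x0:x1]; return k
E
python3 - <<'E'
from h import *
for n,boxb in (('top',(190,160,265,240)),('side',(165,200,275,290))):
    im=cv2.imread(f'pics/{n}0.png')[:,:,::-1].copy()
    for nm,lo,hi,z in (('blue',(100,100,60),(125,255,255),.073),('orange',(3,150,120),(18,255,255),.062)):
        m=mask(im,lo,hi,boxb); c=max(cv2.findContours(m,0,2)[0],key=cv2.contourArea)
        pts=np.array([onz(n,p[0],z)[:2] for p in c],np.float32)
        rc=cv2.minAreaRect(pts*1000); M=cv2.moments(m,True); u=(M['m10']/M['m00'],M['m01']/M['m00'])
        print(n,nm,m.sum()//255,np.round(u,1),'cen',np.round(onz(n,u,z),4),'rect',np.round(rc[0],1),np.round(rc[1],1),round(rc[2],1))
    # scale outline: bright white pixels vs paper
for nm,uv,z in (('brass',(176,221),.05),('bottle',(181,181),.075),('seal',(272,228),.06)): print(nm,np.round(onz('top',uv,z),3))
for uv in ((184,235),(186,246),(242,243),(241,251)): print('bar',np.round(onz('top',uv,.022),3))
im=cv2.imread('pics/top0.png')[150:270,150:300]; im2=cv2.imread('pics/side0.png')[190:310,150:300]
cv2.imwrite('pics/crop0.png',np.vstack([cv2.resize(i,(375,300)) if 0 else cv2.resize(i,None,fx=2.5,fy=2.5,interpolation=cv2.INTER_CUBIC) for i in (im,im2)])[:600])
E
```

```text
top blue 1538 [224.6 194.4] cen [0.5556 0.1676 0.073 ] rect [556.2 168.3] [147.9 119.9] 82.5
top orange 138 [219.6 222.5] cen [0.4619 0.1804 0.062 ] rect [456.2 180.6] [36.  33.7] 82.1
side blue 1733 [215. 235.] cen [0.5588 0.1729 0.073 ] rect [560.3 170.7] [148.4 122.1] 82.5
side orange 214 [234.6 256.4] cen [0.4707 0.1799 0.062 ] rect [462.7 182.5] [38.4 38.8] 82.2
brass [0.465 0.328 0.05 ]
bottle [0.597 0.315 0.075]
seal [0.449 0.006 0.06 ]
bar [0.423 0.303 0.022]
bar [0.385 0.294 0.022]
bar [0.401 0.106 0.022]
bar [0.374 0.108 0.022]
```

View pics/crop0.png

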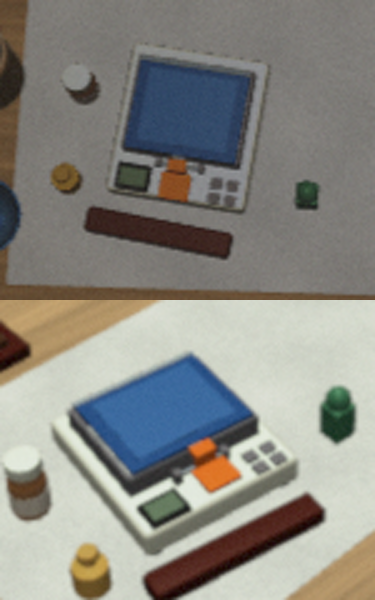

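Emit:
move_arm([
  [[0.39,0.91,0],-0.28],
  [[0.39,0.91,0],-0.28],
  [[0.39,0.91,0],-0.28],
  [[0.39,0.91,0],-0.28],
], grip=0)

```text
time_s: 0.5
tcp_pos: [0.2208, -0.3593, 0.4048]
ee_rot: [-3.14, -0.0, -0.127]
wrist_force: [0.1, -0.3, 0.1]
grip_width: 0.0279
grasp_force: 0.0
```

Emit:
move_arm([
  [[0.39,0.91,0],0],
  [[0.39,0.91,0],0],
  [[0.39,0.91,0],0],
  [[0.39,0.91,0],0],
])

```text
time_s: 0.9
tcp_pos: [0.2798, -0.2226, 0.4048]
ee_rot: [-3.14, -0.001, -0.118]
wrist_force: [-0.1, -0.6, -0.9]
grip_width: 0.0
grasp_force: 0.0
```

Emit:
move_arm([
  [[0.39,0.91,0],0],
  [[0.39,0.91,0],0],
  [[0.39,0.91,0],0],
  [[0.39,0.91,0],0],
])

```text
time_s: 1.3
tcp_pos: [0.3387, -0.0862, 0.4045]
ee_rot: [-3.14, -0.0, -0.117]
wrist_force: [0.8, -0.5, 0.2]
grip_width: 0.0001
grasp_force: 0.0
```

Emit:
move_arm([
  [[0.39,0.91,0],0],
  [[0.39,0.91,0],0],
  [[0.39,0.91,0],0],
  [[0.39,0.91,0],0],
])

```text
time_s: 1.7
tcp_pos: [0.3882, -0.0285, 0.4042]
ee_rot: [-3.109, 0.002, -0.082]
wrist_force: [0.1, -1.0, -0.3]
grip_width: 0.0001
grasp_force: 0.0
```

```bash
python3 - <<'E'
from h import *
s=r.read_state()
for k in ('time_s','joint_pos','qvel','tcp_pos','ee_rot','wrist_force'): print(k,np.round(s[k],3))
E
```

```text
time_s 1.7
joint_pos [-0.083 -0.13  -0.296  1.406  0.032  3.14 ]
qvel [ 0.022  0.069  0.061 -0.001  0.02   0.005]
tcp_pos [ 0.388 -0.028  0.404]
ee_rot [-3.109e+00  2.000e-03 -8.200e-02]
wrist_force [ 0.086 -1.022 -0.308]
```

Emit:
move_arm([
  [[0,0,0],0.09],
  [[0,0,0],0.18],
  [[0,0,0],0.28],
  [[0,0,0],0.37],
  [[0,0,0],0.47],
])

```text
time_s: 2.2
tcp_pos: [0.3871, -0.0293, 0.4045]
ee_rot: [-3.109, 0.002, 0.653]
wrist_force: [0.0, -0.2, -0.1]
grip_width: 0.0004
grasp_force: 0.0
```

Emit:
move_arm([
  [[0,0,0],0.09],
  [[0,0,0],0.18],
  [[0,0,0],0.28],
  [[0,0,0],0.37],
  [[0,0,0],0.47],
])

```text
time_s: 2.7
tcp_pos: [0.3871, -0.0293, 0.4045]
ee_rot: [-3.108, 0.002, 1.384]
wrist_force: [-0.4, 0.1, -0.5]
grip_width: -0.0002
grasp_force: 0.0
```

Emit:
move_arm([
  [[0,0,0],0.09],
  [[0,0,0],0.18],
  [[0,0,0],0.28],
  [[0,0,0],0.37],
  [[0,0,0],0.47],
])

```text
time_s: 3.2
tcp_pos: [0.3871, -0.0293, 0.4045]
ee_rot: [-3.108, 0.001, 2.116]
wrist_force: [-0.2, -0.3, 0.2]
grip_width: 0.0002
grasp_force: 0.0
```

Emit:
move_arm([
  [[0,0,0],0.09],
  [[0,0,0],0.18],
  [[0,0,0],0.28],
  [[0,0,0],0.37],
  [[0,0,0],0.47],
])

```text
time_s: 3.7
tcp_pos: [0.3871, -0.0293, 0.4045]
ee_rot: [-3.108, 0.0, 2.847]
wrist_force: [-0.2, 0.3, 0.3]
grip_width: -0.0001
grasp_force: 0.0
```

Emit:
move_arm([
  [[0.22,0.72,0],0.05],
  [[0.22,0.72,0],0.1],
  [[0.22,0.72,0],0.1],
  [[0.22,0.72,0],0.1],
])

```text
time_s: 4.1
tcp_pos: [0.4209, 0.0804, 0.4042]
ee_rot: [-3.108, -0.0, 3.001]
wrist_force: [0.6, -0.1, 0.1]
grip_width: -0.0002
grasp_force: 0.0
```

Emit:
move_arm([
  [[0.22,0.72,-0.2],0],
  [[0.22,0.72,-0.5],0],
  [[0.22,0.72,-0.8],0],
  [[0.22,0.72,-0.88],0],
  [[0.22,0.72,-0.88],0],
])

```text
time_s: 4.6
tcp_pos: [0.4519, 0.1865, 0.2677]
ee_rot: [-3.103, -0.007, 3.0]
wrist_force: [0.9, -0.5, 0.0]
grip_width: -0.0002
grasp_force: 0.0
```

```bash
python3 - <<'E'
from h import *
from scipy.spatial.transform import Rotation as Ro
s=r.read_state()
for k in ('time_s','joint_pos','tcp_pos','ee_rot','wrist_force'): print(k,np.round(s[k],3))
R=Ro.from_euler('xyz',s['ee_rot']).as_matrix(); print('tip',np.array(s['tcp_pos'])+R[:,2]*.173)
a=r.read_camera('top')[150:270,150:300]; b=r.read_camera('side')[130:310,130:330]
a=cv2.resize(a,(375,300),interpolation=2); b=cv2.resize(b,(375*1,338),interpolation=2)[:300]
cv2.imwrite('pics/p1.png',np.hstack([a,b])[:,:,::-1])
E
```

```text
time_s 4.6
joint_pos [ 0.399  0.108 -0.363  1.126 -0.029  0.541]
tcp_pos [0.452 0.186 0.268]
ee_rot [-3.103 -0.007  3.   ]
wrist_force [ 0.888 -0.48   0.026]
tip [0.44976472 0.18004716 0.09485827]
```

View pics/p1.png

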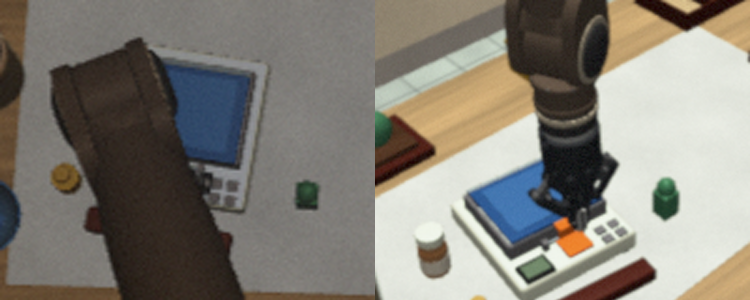

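The side view shows the closed fingertips just above the orange pad at about (582,228), with the pad at (575,243). I'll zoom in with the projected points marked.

```bash
python3 - <<'E'
from h import *
from scipy.spatial.transform import Rotation as Ro
s=r.read_state(); R=Ro.from_euler('xyz',s['ee_rot']).as_matrix(); t=np.array(s['tcp_pos'])+R[:,2]*.173
im=r.read_camera('side'); b=cv2.resize(im[210:285,190:290],None,fx=6,fy=6,interpolation=2)
def m(p,col):
    u=(proj('side',p)-[190,210]+.5)*6; cv2.circle(b,tuple(int(x) for x in u),3,col,-1)
c,sn=np.cos(-.131),np.sin(-.131)
S=lambda x,y,z: np.array([.5456+c*x-sn*y,.171+sn*x+c*y,z])
for x in (-.108,-.072):
    for y in (-.02,.02): m(S(x,y,.062),(0,255,0))
m(S(-.09,0,.062),(255,255,255)); m(t,(255,0,255)); m(np.r_[t[:2],.062],(255,0,255))
for y in (-.075,.075): m(S(-.05,y,.073),(255,255,0)); m(S(.075,y,.073),(255,255,0))
cv2.imwrite('pics/p2.png',b[:,:,::-1]); print(t,s['time_s'])
for n in('wrist',): cv2.imwrite('pics/w.png',r.read_camera('wrist')[:,:,::-1])
E
```

```text
[0.45241399 0.18072025 0.10017744] 4.7
```

View pics/p2.png

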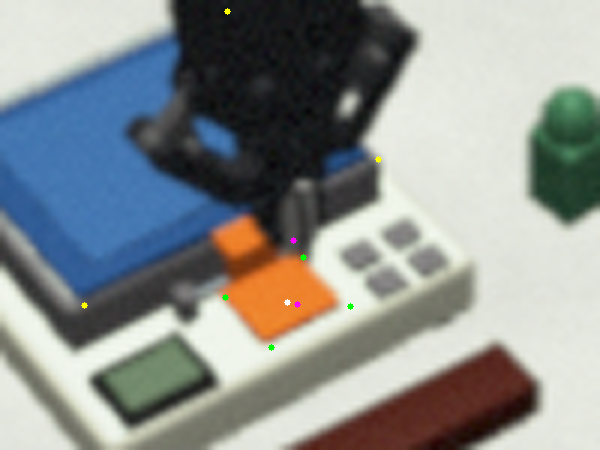

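View pics/w.png

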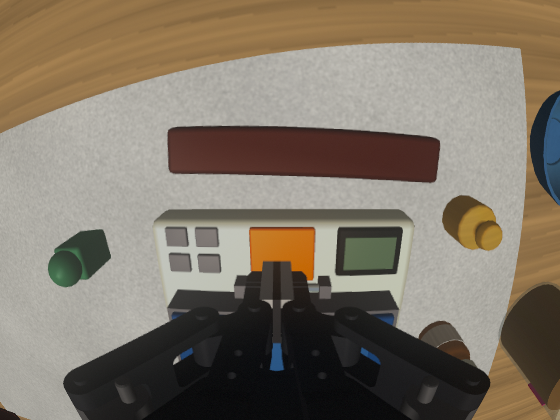

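The markers fit the picture to about 2 mm, and the fingertip sits over the front-middle of the pad. Pressing now.

Emit:
move_arm([
  [[0,0,-0.15],0],
  [[0,0,-0.23],0],
  [[0,0,-0.27],0],
  [[0,0,-0.3],0],
  [[0,0,-0.3],0],
])

```text
time_s: 5.3
tcp_pos: [0.4527, 0.188, 0.2279]
ee_rot: [-3.108, -0.001, 3.001]
wrist_force: [-4.9, -1.2, 5.4]
grip_width: -0.0
grasp_force: 3.1
```

Emit:
move_arm([
  [[0,0,-0.01],0],
  [[0,0,-0.01],0],
])

```text
time_s: 5.5
tcp_pos: [0.4526, 0.1881, 0.2267]
ee_rot: [-3.108, -0.001, 3.001]
wrist_force: [-6.0, -0.4, 5.0]
grip_width: -0.0
grasp_force: 3.4
```

```bash
python3 - <<'E'
from h import *
print(r.read_state()['wrist_force'],r.read_state()['tcp_pos'])
im=r.read_camera('side'); b=cv2.resize(im[130:290,160:310],None,fx=3.5,fy=3.5,interpolation=2)
cv2.imwrite('pics/p3.png',b[:,:,::-1])
E
```

```text
[-6.00177999 -0.39989483  5.04210262] [0.45257469 0.18808331 0.22671975]
```

View pics/p3.png

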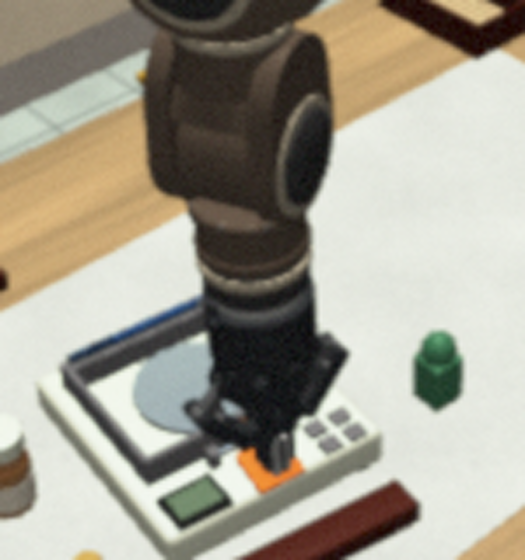

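The latch has released: the pan is visible and the cover stands up, seen nearly edge-on as the blue line near (150,325). Next I lift the finger off the tab, back a little and up.

Emit:
move_arm([
  [[-0.03,0,0.08],0],
  [[-0.15,0.02,0.2],0],
  [[-0.27,0.04,0.4],0],
  [[-0.27,0.04,0.6],0],
  [[-0.27,0.04,0.6],0],
])

```text
time_s: 6.05
tcp_pos: [0.4136, 0.1949, 0.3216]
ee_rot: [-3.113, 0.009, 3.002]
wrist_force: [0.6, -0.6, 0.1]
grip_width: -0.0003
grasp_force: 0.0
```

```bash
python3 - <<'E'
from h import *
s=r.read_state(); print(s['wrist_force'],s['tcp_pos'],s['ee_rot'],s['time_s'])
im=r.read_camera('side'); b=cv2.resize(im[130:290,160:310],None,fx=3.5,fy=3.5,interpolation=2)
cv2.imwrite('pics/p4.png',b[:,:,::-1])
E
```

```text
[ 0.61001084 -0.5556613   0.06395823] [0.41362729 0.19489964 0.32160819] [-3.11339141  0.00865752  3.00152031] 6.05
```

View pics/p4.png

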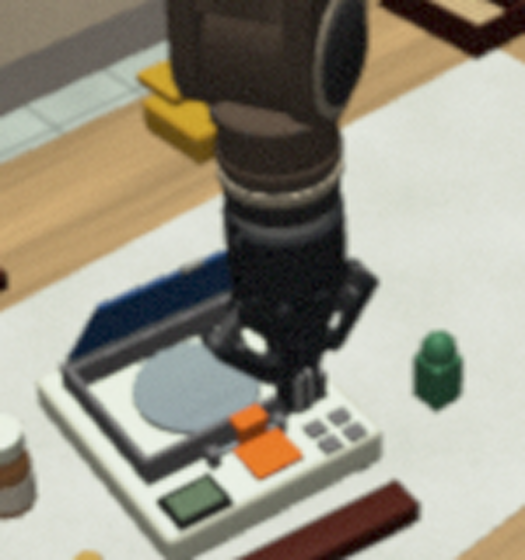

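The cover stands part-way up (dark blue panel, top edge about (90,310) to (225,255)) and the tab is back up. Now I push along the scale's +x with the fingertip at about 145 mm height.

Emit:
move_arm([
  [[0.25,-0.03,0],0],
  [[0.5,-0.07,0],0],
  [[0.7,-0.09,0],0],
  [[0.8,-0.11,0],0],
  [[0.8,-0.11,0],0],
])

```text
time_s: 6.6
tcp_pos: [0.5345, 0.1773, 0.3149]
ee_rot: [-3.108, 0.0, 2.999]
wrist_force: [0.6, 0.5, 0.4]
grip_width: 0.0
grasp_force: 0.0
```

Emit:
move_arm([
  [[0.08,-0.01,0],0],
  [[0.16,-0.02,0],0],
  [[0.24,-0.03,0],0],
  [[0.32,-0.04,0],0],
  [[0.4,-0.05,0],0],
])

```text
time_s: 7.1
tcp_pos: [0.5934, 0.1702, 0.3158]
ee_rot: [-3.108, 0.0, 3.001]
wrist_force: [-0.0, 0.5, 0.1]
grip_width: -0.0002
grasp_force: 0.0
```

Emit:
move_arm([
  [[0.06,-0.01,0],0],
  [[0.12,-0.015,0],0],
  [[0.17,-0.02,0],0],
  [[0.17,-0.02,0],0],
])

```text
time_s: 7.5
tcp_pos: [0.6192, 0.1671, 0.3156]
ee_rot: [-3.108, 0.001, 3.001]
wrist_force: [0.3, -0.5, 0.0]
grip_width: -0.0001
grasp_force: 0.0
```

```bash
python3 - <<'E'
from h import *
s=r.read_state(); print(s['wrist_force'],s['tcp_pos'],s['time_s'])
im=r.read_camera('side'); b=cv2.resize(im[110:290,150:310],None,fx=3.3,fy=3.3,interpolation=2)
cv2.imwrite('pics/p5.png',b[:,:,::-1])
E
```

```text
[ 0.34734277 -0.45076908  0.00097298] [0.61921209 0.1671071  0.31559586] 7.5
```

View pics/p5.png

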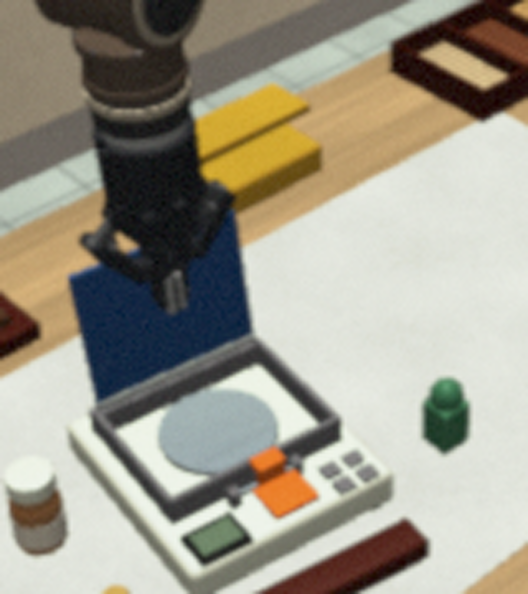

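The cover is now about upright, with the finger against its face. I'll creep forward to the stop.

Emit:
move_arm([
  [[0.02,0,0],0],
  [[0.04,-0.01,0],0],
  [[0.05,-0.01,0],0],
  [[0.06,-0.01,0],0],
  [[0.06,-0.01,0],0],
])

```text
time_s: 8.05
tcp_pos: [0.6274, 0.1658, 0.3161]
ee_rot: [-3.109, 0.001, 3.001]
wrist_force: [-0.2, -0.8, 0.4]
grip_width: -0.0002
grasp_force: 0.1
```

Emit:
move_arm([
  [[0.01,0,0],0],
  [[0.02,0,0],0],
  [[0.02,0,0],0],
])

```text
time_s: 8.35
tcp_pos: [0.6305, 0.1658, 0.3161]
ee_rot: [-3.109, 0.001, 3.001]
wrist_force: [-0.4, -0.4, -0.6]
grip_width: 0.0
grasp_force: 0.1
```

Emit:
move_arm([
  [[0.01,0,0],0],
  [[0.02,0,0],0],
  [[0.02,0,0],0],
])

```text
time_s: 8.65
tcp_pos: [0.6331, 0.1658, 0.316]
ee_rot: [-3.108, -0.0, 3.001]
wrist_force: [-3.0, 0.3, 1.1]
grip_width: -0.0003
grasp_force: 1.6
```

Emit:
move_arm([
  [[0.01,0,0],0],
  [[0.02,0,0],0],
  [[0.02,0,0],0],
])

```text
time_s: 8.95
tcp_pos: [0.6343, 0.1658, 0.3159]
ee_rot: [-3.108, -0.005, 3.002]
wrist_force: [-12.5, 0.1, 4.9]
grip_width: 0.0002
grasp_force: 6.6
```

Force has risen to 12 N with hardly any travel, so the cover is on its stop. Backing off now, then a check.

Emit:
move_arm([
  [[-0.06,0.01,0],0],
  [[-0.25,0.03,0],0],
  [[-0.5,0.07,0],0],
  [[-0.75,0.1,0.1],0],
  [[-1,0.13,0.3],0],
])

```text
time_s: 9.45
tcp_pos: [0.4846, 0.1852, 0.3594]
ee_rot: [-3.107, -0.002, 3.001]
wrist_force: [0.0, 0.5, 0.8]
grip_width: -0.0
grasp_force: 0.0
```

Emit:
move_arm([
  [[-0.3,0,0.2],0],
  [[-0.6,0,0.4],0],
  [[-0.6,0,0.4],0],
  [[-0.6,0,0.4],0],
])

```text
time_s: 9.85
tcp_pos: [0.3956, 0.1854, 0.4229]
ee_rot: [-3.111, 0.005, 3.002]
wrist_force: [0.1, -0.6, 0.0]
grip_width: -0.0
grasp_force: 0.0
```

```bash
python3 - <<'E'
from h import *
s=r.read_state(); print(s['wrist_force'],s['tcp_pos'],s['time_s'])
im=r.read_camera('side'); b=cv2.resize(im[110:290,150:310],None,fx=3.3,fy=3.3,interpolation=2)
c,sn=np.cos(-.131),np.sin(-.131)
S=lambda x,y,z: np.array([.5456+c*x-sn*y,.171+sn*x+c*y,z])
for a,col in ((1.7,(255,0,0)),(1.85,(0,255,0))):
    for y in (-.075,.075):
        u=(proj('side',S(.075-.125*np.cos(a)-.0025*np.sin(a),y,.07+.125*np.sin(a)-.0025*abs(np.cos(a))))-[150,110]+.5)*3.3
        cv2.circle(b,tuple(int(x) for x in u),3,col,-1)
cv2.imwrite('pics/p6.png',b[:,:,::-1])
E
```

```text
[ 0.14518143 -0.61557385  0.0271088 ] [0.39557877 0.18542613 0.42288972] 9.85
```

View pics/p6.png

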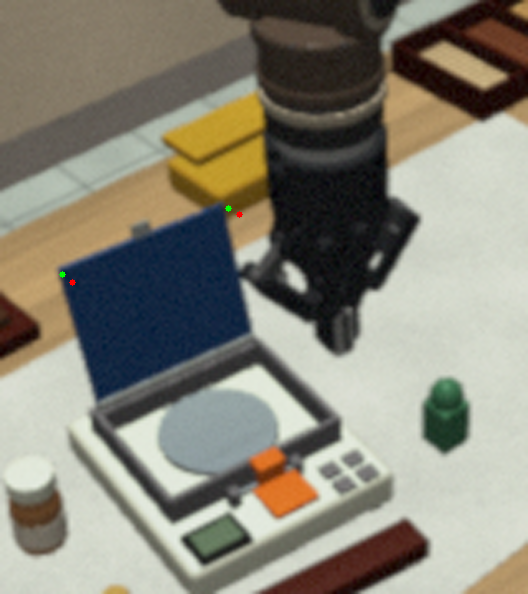

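The cover's corners, at (62,270) and (225,207), lie on the 1.85 rad marks. The tab is up, the other things are in place and the arm is clear.

```bash
python3 -c "
from rig import r
print(r.hand_in())"
```

```text
the job is handed in; nothing more can be done
None
```

I pressed the tab, the cover sprang up part-way, and I pushed it back to its stop at about 1.85 rad; the job was handed in at about 10 s with the arm clear, though no verdict was shown.

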